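Hang the weighing pan on the spring scale

TASK

Pick up the steel pan of brass fittings by its wooden grip and hang it by its hook on the cross-bar of the spring scale, with the heel behind the pan resting against the carriage plate. Keep the pan level and, before letting go, lower it slowly until the scale's spring carries its whole weight, so that the carriage neither drops nor springs up when you release. Do not bump the scale hard or push the carriage to its bottom stop, and leave the jar, brush and sketchbook alone.

Things in the scene. Friction and masses are not known exactly. Their poses are not given: they have to be found in the camera images.
- pan_grip (a point): Centre of the upright wooden grip block on top of the pan's hanger: 26 mm long (x), 14 mm thick (y), 62 mm high; pinch its two faces 14 mm apart, from above; the fingers have 35 mm free below this point. It is 178 mm above the pan's underside. Axes are the pan's: z up, x from the tray towards hook and heel.
- pan: Open steel tray 90 (x) by 100 (y) by 35 mm high; origin under its centre. A flat hanger 26 mm wide rises at its +x side to the grip and hook. Brass fittings lie fixed in it. Total mass unknown, 0.2 to 0.7 kg; its centre is 16 mm in +x of the origin, in front of the hook, so the hung pan pulls its heel against the plate.
- pan_seat (a point): Seat of the pan's hook, where the bar's axis lies when hung; 29 mm in +x and 53 mm below pan_grip, same axes. The hook is a slot 18 mm wide in x and 26 mm in y, open downwards, under a roof like an upside-down V. Its rear lip (outer face 14 mm in +x of the seat) reaches 14 mm below the seat; its front wall is the hanger.
- pan_heel (a point): Middle of the heel's rear face (30 mm wide in y, 15 mm high), 26 mm in +x and 90 mm below the seat. The heel is a block that sticks out behind the hanger below the hook. So bring the pan in level from the front (along +x), hook raised above the bar and heel passing under the bar, until the heel meets the plate, then lower.
- bar_mid (a point): Middle of the scale's cross-bar, a round steel bar 10 mm in diameter along y, free for 24 mm either side between two side arms; x points level from the open front into the scale, z up. 235 mm above the table when empty; moves with the carriage. When hung, the pan's x axis is along this x, the seat on this point.
- plate_face (a point): Point on the front face of the upright carriage plate where the heel rests: 26 mm in +x of the bar's axis and 90 mm below it; same axes as bar_mid. The plate is 70 mm wide and reaches from 10 mm above to 115 mm below the bar's axis; it moves with the bar.
- carriage (a joint): How far the sprung carriage with the bar has sunk below its empty position, m: 0 empty, 0.10 at its bottom stop. It starts to sink at 0.4 N and sinks 12.5 mm for each further newton (80 N/m), lightly damped; the pan's weight makes it sink 20 to 80 mm.
- scale: The spring scale, fixed on the table: grey foot 200 by 150 by 15 mm, a column 50 mm wide and 251 mm high that starts 36 mm behind the bar's axis, and in front of it the aluminium carriage plate with the cross-bar. Origin on the table, 20 mm in +x of the bar; x as for bar_mid.
- jar: Bystander: closed glass jar 60 mm wide, 85 mm high; origin under its centre.
- brush: Bystander: wide flat paint brush about 195 mm long and 85 mm wide, 16 mm high, lying on the table.
- sketchbook: Bystander: black sketchbook 150 by 210 by 25 mm lying on the table; origin under its centre.
There are look-alikes about, which are no part of the job. Several things have the shape of the scale; the one meant has the colours described above. Of the things that look like the pan, take the one that is farthest from the robot's base at the start.

How it is judged (in metres and radians):
On the way, in this order (a step that is already met when the one before it is completed fails the run):
1. the pan is lifted clear of the table (height (world z) of pan_grip above 0.21 m and contact force between the fingers and pan above 1 N), for 0.2 s.
2. the hook is seated on the bar and the spring bears some of the weight, with the pan still held (x of pan_seat in the frame of bar_mid between -0.007 and 0.007 m and y of pan_seat in the frame of bar_mid between -0.018 and 0.018 m and z of pan_seat in the frame of bar_mid between -0.007 and 0.007 m and value of joint carriage above 0.008 m and contact force between the fingers and pan above 1 N), for 0.2 s.
At the end, for the whole second after the job is handed in: The pan hangs released and at rest on the bar: seat within 6 mm of the bar's axis (x and z) and within 18 mm of its middle along y, its x axis within 0.12 rad of the scale's, upright within 0.10 rad (the heel against the plate), the carriage sunk more than 12 mm and still (x of pan_seat in the frame of bar_mid between -0.006 and 0.006 m and y of pan_seat in the frame of bar_mid between -0.018 and 0.018 m and z of pan_seat in the frame of bar_mid between -0.006 and 0.006 m and angle between the x axis of pan_seat and the x axis of bar_mid, either way round below 0.12 rad and angle between pan_grip's own z axis and vertical below 0.1 rad and contact force between pan and scale above 1.5 N and contact force between the fingers and pan below 0.1 N and value of joint carriage above 0.012 m and velocity of joint carriage between -0.02 and 0.02 m/s and linear speed of pan below 0.03 m/s); the robot touches nothing.
It fails at once if the carriage drops or springs up faster than 0.09 m/s, or is pushed to its bottom stop (sunk more than 95 mm) (value of joint carriage above 0.095 m or velocity of joint carriage above 0.09 m/s or velocity of joint carriage below -0.09 m/s).
It fails at once if the pan is pressed or knocked against the scale with more than 25 N (contact force between pan and scale above 25 N).
It fails at once if the gripper or arm pushes on the scale with more than 8 N (contact force between any of the fingers, the arm and scale above 8 N).
It fails at once if the pan is tipped more than 0.45 rad (angle between pan_grip's own z axis and vertical above 0.45 rad).
It fails at once if the jar, brush or sketchbook is moved more than 20 mm (distance of any of jar, brush, sketchbook from where it was at the start of the episode above 0.02 m).
It also fails if it takes over 64 s, if anything falls off the work surface, if the arm or the gripper's body presses on something with over 40 N, if the wrist force passes 120 N, or if a joint passes its speed limit or range.

ROBOT

A 6-joint arm with a two-finger parallel gripper is mounted at the origin on the work surface. World frame = base frame: x ahead of the robot, y to its left, z up, the work surface at z = 0. Lengths are in m, angles in degrees, forces in N, time in s.
With the tool pointing down it reaches from about 0.35 to 0.875 m from the base axis. Payload 4.2 kg.
Tool frame: the origin (TCP) lies on the centre line of the jaws, within the pads' length; the fingertips stand 19 mm ahead of it and the grasp point (between the pads) is the TCP; z points along the fingers, y is the line along which they close (so a half turn about z gives the same grasp; the last joint's range is limited). The gripper opens to 87 mm and grips with 3 to 60 N. Pads are 19 mm wide; open, the fingers measure 117 mm over their backs; the gripper's body (75 mm by 190 mm) begins 51 mm behind the grasp point.
Start: joints at [14.817, 22.042, 0.453, 0, -68.411, -14.817], TCP at [0.625, 0, 0.242] pointing down, gripper open.
Joint ranges: [-179.83, 179.83], [-69.29, 118.12], [-61.27, 80.66], [-181.25, 117.63], [-171.15, -9.14], [-177.46, 177.46]. Speed limits (degrees/s): [159.86, 159.86, 180, 180, 180, 180].

INTERFACE

Orientations are given as a 3x3 rotation matrix whose columns are the frame's x, y, z axes.
In Python, from station import sense, capture, finish_job, search_frame, masks_of gives the robot as it stands.
- The arm moves only by the tool drive_tool, never from a script. Its argument "rows" is a list of rows, each a list of 7 numbers: the opening in per cent of the stroke, from 0 (shut) to 100 (fully open), then the shift along the world's x, y, z in mm, then the turn, a rotation vector about the world's x, y, z in rad. In form: [[fingers, dx, dy, dz, wx, wy, wz], ...]. A call has 1 to 5 rows; each row shifts and turns the commanded pose from where the row before left it; what a row does not reach is not made up. A row lasts 1/12 s, in which the tool goes at most 41.7 mm and 7.16 degrees, less where a joint would pass 70% of its speed; a pose out of reach is approached as far as the arm can. A call is refused whole if a number of a shift passes 41.7 or a number of a turn 0.125, either way. A call with a gripper value outside its range is refused whole. The fingers move at their own pace and stop on an object; the grip force is fixed at half the most. Time passes only in rows, so rows that do not move let the fingers close. It gives the time, the measured TCP pose, the force, the opening and the grip force at its end, in the units of the state.
- sense(): the state, without advancing time (a new reading comes with each control period).
- capture(name): name is "scene" or "side" or "wrist"; returns a dict with "frame" (480x640x3 uint8, red, green, blue), "z_map" (480x640 float32, m along the optical axis (not along the pixel's ray), 0 where there is no reading), "fx", "fy", "cx", "cy" (pixels), "R" (3x3) and "t" (3): a world point X has camera coordinates R X + t; the wrist camera has in their place "T_tool_cam" (4x4, takes a point from camera to tool coordinates, whose origin is the TCP and whose axes are the flange's). Camera axes: x right, y down, z forward; pixel columns grow to the right and rows downward; lengths in m; the calibration is good to about 2 mm. A picture is of the moment at which its call begins: read the wrist's pose just before it.
- finish_job(): hands the job in; it is judged then, once.
Trained networks look in a picture, given as the dict that the camera call returned (one of the last four; its "shot" number tells which), for a name from the list of things; names that differ only in an ending like _2 or _b are one class to them, and where a whole thing is asked for, a point or a joint stands for the part that bears it (a point fixed in the world has none). Each returns a list of dicts, best first, with "p" (0 to 1); they miss things now and then, are a little off and sometimes report something else, mostly with a low value. They report only what shows in the picture. A call takes as long as a camera call. They do not tell look-alikes from the thing itself.
- search_frame(label, picture): "xy" ([column, row] in pixels, amid what is visible of it).
- masks_of(label, picture): "region" (480x640 bool, what is visible of it) and "xy" ([column, row] in pixels, amid what is visible of it).
The state is a dict: "time_s": time; "joints": joint angles; "joint_velocities": joint speeds; "effort": joint torques, N m; "tcp_pos": TCP position; "ee_rot": TCP orientation; "wrist_force": force on the tool from outside, world axes, zero at the start; "moment": the same for the moment, N m; "gripper_width": opening from 0.0 (shut) to 1.0 (fully open); "gripper_force": force on a finger pad.
Only numpy, scipy, OpenCV 4.12 (cv2) and the standard library are available. Lean on these libraries where they do the work, as an engineer would, in place of code of your own. Each camera call takes 0.05 s, during which the arm holds its last target. There are 200 camera calls.

## Working session

There is one attempt and no reset: what is moved stays moved. The work goes in short steps, Python scripts to look and compute and a tool call to move; the robot and the scene stay as the last step left them, time stands still between calls to the robot, and variables do not carry over. Pictures are saved under pics/ and viewed, at most 10 in all, crops included, and the job is handed in when it is done.

Besides the shell and the picture viewer there is one more tool, called after "Emit:" by a JSON object that holds its "method" and its "body". drive_tool: Moves the arm, as the interface text tells. Its arguments: {"type":"object","properties":{"rows":{"type":"array"}},"required":["rows"]}

```bash
mkdir -p pics; cat > h.py <<'E'
import numpy as np, cv2
from station import sense, capture, finish_job, search_frame, masks_of
def cloud(c):
    z=c["z_map"]; v,u=np.mgrid[:480,:640]
    P=np.stack([(u-c["cx"])/c["fx"]*z,(v-c["cy"])/c["fy"]*z,z],-1)
    if "R" in c: W=(P-c["t"])@np.asarray(c["R"])
    else:
        s=sense(); T=np.asarray(c["T_tool_cam"]); W=(P@T[:3,:3].T+T[:3,3])@np.asarray(s["ee_rot"]).T+s["tcp_pos"]
    W[z==0]=np.nan
    return W
def save(n,img): cv2.imwrite(f"pics/{n}.png",img[...,::-1])
E
python3 - <<'E'
from h import *
ims=[]
for n in("scene","side"):
    c=capture(n);W=cloud(c);ims.append(c["frame"])
    for l in("pan","scale","pan_grip","bar_mid","jar","brush","sketchbook"):
        for d in masks_of(l,c) :
            if d["p"]<.2: continue
            m=d["region"];w=W[m];w=w[~np.isnan(w[:,0])]
            print(n,l,round(d["p"],2),np.round(d["xy"]),np.round(np.median(w,0),3),np.round(np.percentile(w,2,0),3),np.round(np.percentile(w,98,0),3)) if len(w) else 0
    np.savez(n,W=W,f=c["frame"])
    save(n,c["frame"])
E
```

```text
scene pan 0.95 [372. 295.] [0.635 0.151 0.03 ] [ 0.546  0.112 -0.001] [0.683 0.218 0.201]
scene pan 0.82 [412. 217.] [0.372 0.316 0.031] [ 0.284  0.254 -0.   ] [0.418 0.367 0.199]
scene pan 0.65 [462. 194.] [0.269 0.489 0.03 ] [ 0.168  0.414 -0.001] [0.312 0.565 0.199]
scene scale 0.64 [194. 194.] [ 0.249 -0.279  0.02 ] [ 0.098 -0.362  0.001] [ 0.293 -0.209  0.251]
scene scale 0.61 [476. 338.] [0.808 0.338 0.017] [0.673 0.256 0.007] [0.869 0.428 0.252]
scene scale 0.56 [233. 291.] [ 0.622 -0.173  0.017] [ 0.482 -0.259  0.001] [ 0.671 -0.097  0.252]
scene pan_grip 0.82 [411. 223.] [0.373 0.316 0.032] [0.287 0.254 0.   ] [0.418 0.363 0.2  ]
scene pan_grip 0.76 [461. 192.] [0.268 0.488 0.031] [ 0.146  0.416 -0.001] [0.312 0.541 0.2  ]
scene pan_grip 0.58 [374. 294.] [0.636 0.151 0.03 ] [0.551 0.111 0.   ] [0.683 0.219 0.2  ]
scene bar_mid 0.81 [474. 297.] [0.795 0.323 0.23 ] [0.748 0.312 0.128] [0.804 0.369 0.243]
scene bar_mid 0.74 [218. 239.] [ 0.582 -0.2    0.234] [ 0.55  -0.209  0.128] [ 0.606 -0.154  0.243]
scene bar_mid 0.64 [181. 157.] [ 0.217 -0.311  0.196] [-0.016 -0.318  0.002
[... 1251 characters left out ...]
0.266 0.469 0.035] [0.219 0.416 0.001] [0.309 0.52  0.204]
side pan_grip 0.68 [246. 303.] [0.624 0.16  0.021] [0.552 0.112 0.001] [0.677 0.221 0.202]
side pan_grip 0.57 [301. 393.] [0.359 0.324 0.018] [0.294 0.258 0.001] [0.414 0.367 0.203]
side bar_mid 0.81 [136. 295.] [0.778 0.355 0.21 ] [0.749 0.315 0.12 ] [0.796 0.383 0.247]
side jar 0.79 [233. 236.] [ 0.775 -0.006  0.061] [ 0.758 -0.039  0.008] [0.809 0.011 0.089]
side brush 0.86 [241. 428.] [0.453 0.445 0.016] [0.395 0.366 0.01 ] [0.549 0.498 0.02 ]
side brush 0.45 [246. 302.] [0.624 0.161 0.021] [0.553 0.112 0.001] [0.677 0.222 0.202]
side sketchbook 0.92 [338. 178.] [ 0.627 -0.411  0.026] [ 0.558 -0.526  0.003] [ 0.722 -0.315  0.032]
```

View pics/scene.png

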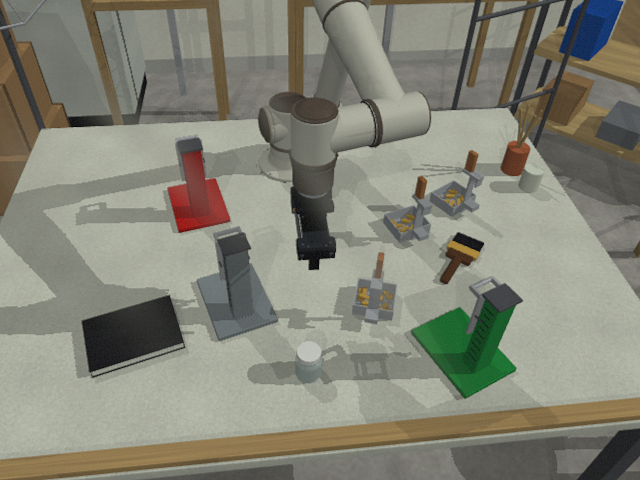

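View pics/side.png

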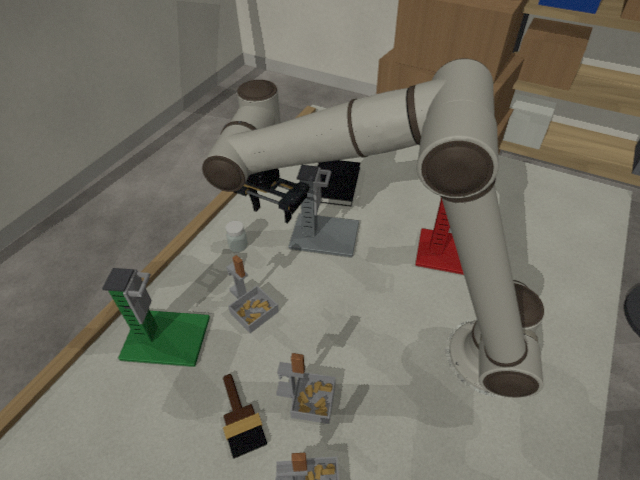

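The scene picture shows three pans at (374,294), (410,218) and (460,194). The first is at (0.63, 0.16), 0.65 m from the base, against 0.48 and 0.55 m for the others, so it is the farthest. The scales are red (194,194), grey (233,291) and green (476,338), and the grey one fits the description. I'll confirm both in a crop and measure.

```bash
python3 - <<'E'
from h import *
a=np.load("scene.npz");b=np.load("side.npz")
L=cv2.resize(a["f"][220:345,190:410],(792,450),interpolation=cv2.INTER_CUBIC)[:, :]
R=cv2.resize(b["f"][160:340,200:380],(396,396))
L=cv2.resize(L,(400,228)) if 0 else cv2.resize(a["f"][215:345,190:410],(400,236),interpolation=cv2.INTER_CUBIC)
o=np.zeros((396,796,3),np.uint8);o[:236,:400]=L;o[:,400:]=R;save("crop",o)
def rect(P,n):
    r=cv2.minAreaRect(P[:,:2].astype(np.float32)*1000);print(n,len(P),np.round(r[0],1),np.round(r[1],1),round(r[2],1))
for n,d in(("scene",a),("side",b)):
    W=d["W"].reshape(-1,3);f=d["f"].reshape(-1,3).astype(int)
    ok=~np.isnan(W[:,0]);W=W[ok];f=f[ok]
    box=lambda x0,x1,y0,y1,z0,z1:(W[:,0]>x0)&(W[:,0]<x1)&(W[:,1]>y0)&(W[:,1]<y1)&(W[:,2]>z0)&(W[:,2]<z1)
    p=(.52,.74,.08,.25)
    for z0,z1 in((.025,.045),(.05,.105),(.1,.15),(.15,.195),(.203,.22)):
        P=W[box(*p,z0,z1)]
        if len(P)>3: rect(P,f"{n} pan {z0}-{z1}")
    br=box(*p,.14,.22)&(f[:,0]-f[:,2]>40)
    if br.sum()>3: rect(W[br],n+" grip"); print(W[br].min(0),W[br].max(0))
    s=(.44,.72,-.29,-.06)
    for z0,z1 in((.01,.022),(.05,.11),(.12,.2),(.225,.246),(.246,.26)):
        P=W[box(*s,z0,z1)]
        if len(P)>3: rect(P,f"{n} scale {z0}-{z1}")
E
```

```text
scene pan 0.025-0.045 447 [622.2 159.4] [100.  138.9] 71.9
scene pan 0.05-0.105 101 [651.2 149.9] [25.2  6.7] 69.2
scene pan 0.1-0.15 274 [648.4 150.8] [25.8 61.5] 71.6
scene pan 0.15-0.195 85 [642.5 152.8] [14.  10.3] 73.8
scene pan 0.203-0.22 21 [636.2 155.1] [12.1 22.5] 70.8
scene grip 55 [634.4 156.3] [11.5 26.6] 77.2
[0.62100946 0.14829654 0.14512596] [0.64738032 0.16414956 0.20831836]
scene scale 0.01-0.022 2519 [ 567.3 -179.1] [205.3 150.3] 17.1
scene scale 0.05-0.11 393 [ 624.7 -170.1] [61.9 32.2] 71.9
scene scale 0.12-0.2 720 [ 613.4 -170.8] [47.9 72. ] 2.2
scene scale 0.225-0.246 312 [ 593.1 -171.2] [85.8 70. ] 16.5
scene scale 0.246-0.26 503 [ 610.  -166.5] [55.1 63.5] 18.4
side pan 0.025-0.045 419 [623.9 160.5] [102.1 132.7] 72.6
side pan 0.05-0.105 116 [649.5 152.1] [27.3  7.8] 66.6
side pan 0.1-0.15 173 [648.8 152.7] [27.1 58.4] 72.7
side pan 0.15-0.195 104 [633.4 162.6] [29.2 13.4] 8.6
side pan 0.203-0.22 30 [634.1 158. ] [12.9 21.5] 69.3
side grip 151 [632.2 158.2] [14.  25.4] 72.1
[0.61928901 0.14836122 0.1473068 ] [0.64501238 0.16796579 0.20691058]
side scale 0.01-0.022 1925 [ 576.4 -176. ] [217.1 158.9] 17.3
side scale 0.05-0.11 208 [ 599.6 -152.9] [56.7 29.6] 59.6
side scale 0.12-0.2 350 [ 588.3 -162.9] [76.6 46.7] 66.7
side scale 0.225-0.246 227 [ 594.1 -167.2] [87.  70.1] 18.4
side scale 0.246-0.26 294 [ 601.7 -167.2] [73.9 68. ] 11.9
```

View pics/crop.png

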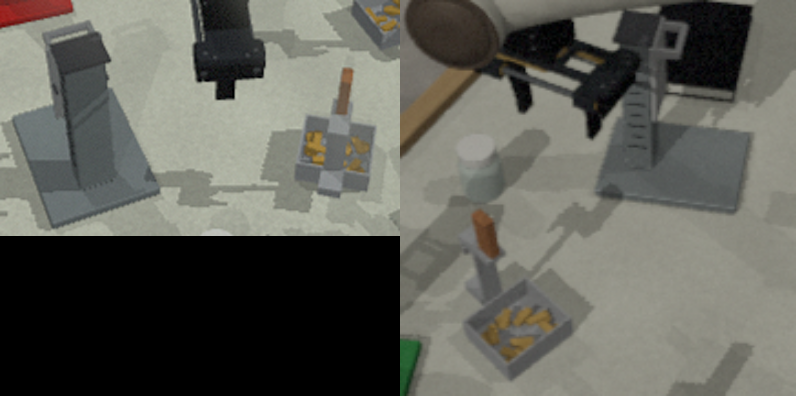

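```bash
python3 - <<'E'
from h import *
print(np.round(sense()["ee_rot"],3))
for n in("scene","side"):
    d=np.load(n+".npz");W=d["W"].reshape(-1,3);W=W[~np.isnan(W[:,0])]
    for yaw in(16.5,17.2,18):
        c,s=np.cos(np.radians(yaw)),np.sin(np.radians(yaw)); 
        q=W-[.58,-.175,0]; X=np.c_[q[:,0]*c+q[:,1]*s,-q[:,0]*s+q[:,1]*c,q[:,2]]*1000
        m=(abs(X[:,0])<160)&(abs(X[:,1])<120)
        X=X[m]
        F=X[(X[:,2]>11)&(X[:,2]<20)]; T=X[(X[:,2]>247)&(X[:,2]<258)]
        print(n,yaw,"foot",np.percentile(F,[.5,99.5],0)[:,:2].round(1).tolist(),"coltop",np.percentile(T,[1,99],0).round(1).tolist())
        if yaw==17.2:
            B=X[(X[:,2]>215)&(X[:,2]<246)&(X[:,0]<30)]
            for x0 in range(-40,30,5):
                b=B[(B[:,0]>=x0)&(B[:,0]<x0+5)]
                if len(b): print(x0,len(b),b[:,1].min().round(1),b[:,1].max().round(1),b[:,2].min().round(1),b[:,2].max().round(1), "centre cols",(abs(b[:,1]-np.median(X[:,1]))<15).sum())
    dd=W
# pan in its frame
for n in("scene","side"):
    d=np.load(n+".npz");W=d["W"].reshape(-1,3);W=W[~np.isnan(W[:,0])]
    a=np.radians(-17.8);c,s=np.cos(a),np.sin(a);q=W-[.636,.156,0]
    X=np.c_[q[:,0]*c+q[:,1]*s,-q[:,0]*s+q[:,1]*c,q[:,2]]*1000
    X=X[(abs(X[:,0])<130)&(abs(X[:,1])<70)]
    for z0,z1 in((28,40),(60,100),(105,118),(118,130),(130,145),(150,200),(204,215)):
        b=X[(X[:,2]>z0)&(X[:,2]<z1)]
        if len(b):print(n,z0,len(b),np.percentile(b,[1,99],0)[:,:2].round(1).tolist())
E
```

```text
[[ 0. -1.  0.]
 [-1. -0. -0.]
 [ 0. -0. -1.]]
scene 16.5 foot [[-111.4, -74.7], [87.4, 74.0]] coltop [[5.7, -29.5, 247.3], [58.2, 30.2, 254.1]]
scene 17.2 foot [[-111.4, -74.5], [87.0, 73.8]] coltop [[5.6, -29.7, 247.3], [58.0, 29.7, 254.1]]
-30 24 -29.8 28.2 229.4 240.7 centre cols 10
-25 71 -29.9 29.3 227.2 244.0 centre cols 41
-20 27 -30.2 28.4 230.8 242.4 centre cols 10
-15 12 -29.8 30.3 234.3 241.8 centre cols 0
-10 10 -28.5 27.7 238.3 242.6 centre cols 0
-5 2 23.9 25.8 241.7 242.3 centre cols 0
0 6 -34.9 34.8 224.3 245.5 centre cols 0
5 29 -35.2 33.6 216.0 244.5 centre cols 0
10 11 -34.5 -15.8 216.6 245.8 centre cols 1
20 1 -30.1 -30.1 245.9 245.9 centre cols 0
25 1 -26.1 -26.1 220.1 220.1 centre cols 0
scene 18 foot [[-111.5, -74.6], [86.8, 73.9]] coltop [[5.5, -30.0, 247.3], [57.8, 29.3, 254.1]]
side 16.5 foot [[-111.7, -73.9], [86.1, 77.3]] coltop [[4.9, -30.2, 247.3], [58.0, 33.3, 255.7]]
side 17.2 foot [[-111.9, -73.2], [85.7, 77.5]] coltop [[5.2, -30.4, 247.3], [58.0, 32.9, 255.7]]
-30 19 -27.5 27.8 232.5 242.5 centre cols 8
-25 33 -28.2 30.0 228.6 244.7 centre cols 15
-2
[... 413 characters left out ...]
0 centre cols 7
side 18 foot [[-111.7, -72.5], [86.3, 77.9]] coltop [[5.6, -30.8, 247.3], [57.8, 32.4, 255.7]]
scene 28 261 [[-79.9, -50.9], [53.1, 48.9]]
scene 60 68 [[13.3, -13.8], [19.3, 11.3]]
scene 105 20 [[35.5, -13.2], [41.0, 9.8]]
scene 118 42 [[35.9, -14.0], [42.3, 11.2]]
scene 130 184 [[-16.7, -13.9], [42.6, 11.5]]
scene 150 104 [[-7.8, -8.0], [12.2, 5.7]]
scene 204 12 [[-10.3, -4.9], [11.6, 5.1]]
side 28 306 [[-78.5, -49.2], [43.9, 50.9]]
side 60 87 [[11.1, -11.9], [19.0, 13.9]]
side 105 17 [[11.0, 2.8], [37.4, 13.8]]
side 118 14 [[12.1, 9.2], [40.3, 14.4]]
side 130 101 [[-15.8, -12.4], [41.5, 14.1]]
side 150 119 [[-16.6, -5.8], [10.2, 8.4]]
side 204 16 [[-13.0, -5.5], [8.5, 5.9]]
```

The crop shows the pan with brass fittings (left crop 340,150) and the all-grey scale with its bar towards the robot (70,30), so both are confirmed. Grip is at about (635,156,178) mm with yaw -17.8°. The bar is at about (557.4,-181.5,235) mm with yaw +17.2°.

Emit:
{"method": "drive_tool", "body": {"rows": [[100, 0, 10, 6, 0, 0, 0.12], [100, 1, 15, 6, 0, 0, 0.12], [100, 1, 15, 6, 0, 0, 0.12], [100, 1, 15, 0, 0, 0, 0.12], [100, 1, 15, 0, 0, 0, 0.12]]}}

```text
time_s: 1.22
tcp_pos: [0.6292, 0.0707, 0.2602]
ee_rot: [[0.569, -0.822, 0.001], [-0.822, -0.569, 0.0], [0.0, -0.001, -1.0]]
wrist_force: [-0.2, -0.5, 0.1]
gripper_width: 1.0
gripper_force: 0.0
```

Emit:
{"method": "drive_tool", "body": {"rows": [[100, 1, 15, 0, 0, 0, 0.12], [100, 1, 15, 0, 0, 0, 0.12], [100, 1, 15, 0, 0, 0, 0.12], [100, 1, 15, 0, 0, 0, 0.12], [100, 1, 15, 0, 0, 0, 0.12]]}}

```text
time_s: 1.63
tcp_pos: [0.634, 0.1458, 0.2596]
ee_rot: [[0.934, -0.357, 0.0], [-0.357, -0.934, 0.0], [0.0, -0.0, -1.0]]
wrist_force: [0.4, 0.6, -0.1]
gripper_width: 1.001
gripper_force: 0.0
```

Emit:
{"method": "drive_tool", "body": {"rows": [[100, 1, 11, 0, 0, 0, 0.06], [100, 0, 0, 0, 0, 0, 0], [100, 0, 0, 0, 0, 0, 0], [100, 0, 0, 0, 0, 0, 0]]}}

```text
time_s: 1.97
tcp_pos: [0.6349, 0.1555, 0.2595]
ee_rot: [[0.952, -0.307, -0.0], [-0.307, -0.952, -0.0], [-0.0, 0.0, -1.0]]
wrist_force: [-0.4, 0.0, 0.2]
gripper_width: 0.999
gripper_force: 0.0
```

```bash
python3 - <<'E'
from h import *
s=sense();print(s["joints"],s["tcp_pos"],np.round(s["ee_rot"],3).tolist(),s["wrist_force"])
c=capture("wrist");W=cloud(c);save("w1",c["frame"])
X=W.reshape(-1,3);X=X[~np.isnan(X[:,0])];f=c["frame"].reshape(-1,3)
a=np.radians(-17.8);co,si=np.cos(a),np.sin(a);q=X-[.635,.1563,0]
X=np.c_[q[:,0]*co+q[:,1]*si,-q[:,0]*si+q[:,1]*co,q[:,2]]*1000
X=X[(abs(X[:,0])<130)&(abs(X[:,1])<70)]
for z0,z1 in((28,40),(60,100),(130,145),(150,200),(204,215)):
    b=X[(X[:,2]>z0)&(X[:,2]<z1)]
    if len(b):print(z0,len(b),np.percentile(b,[1,99],0)[:,:2].round(1).tolist())
E
```

```text
[ 2.79168955e+01  2.42704430e+01  6.51392546e+00  6.18100195e-03
 -7.22681693e+01  4.41764856e+01] [0.6348616  0.1555028  0.25948855] [[0.952, -0.307, -0.0], [-0.307, -0.952, -0.0], [-0.0, 0.0, -1.0]] [-0.36918088  0.01058061  0.16897351]
28 1333 [[-75.9, -49.8], [53.8, 50.0]]
130 2254 [[-12.6, -13.1], [44.0, 12.4]]
150 508 [[10.1, -7.1], [12.4, 6.6]]
204 201 [[-12.0, -6.3], [11.3, 5.8]]
```

View pics/w1.png

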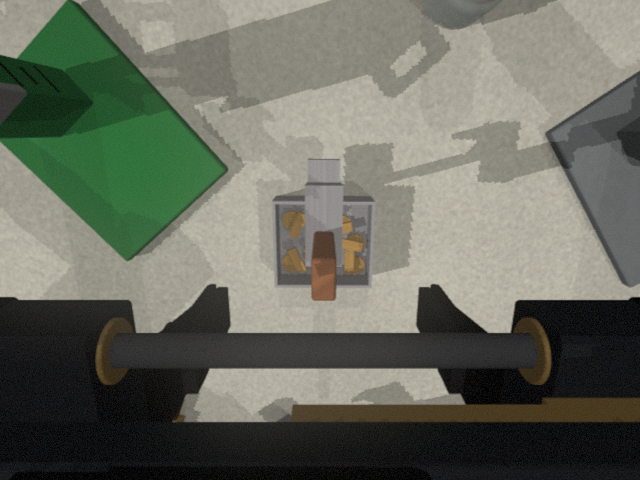

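The wrist picture shows the pan square to the jaws, with the grip at (323,265) midway between the fingers. It agrees with the measured pose, so I'll descend and grip.

Emit:
{"method": "drive_tool", "body": {"rows": [[100, 0, 0.5, -20, 0, 0, 0], [100, 0, 0, -20, 0, 0, 0], [100, 0, 0, -20, 0, 0, 0], [100, 0, 0, -14, 0, 0, 0], [100, 0, 0, -4, 0, 0, 0]]}}

```text
time_s: 2.43
tcp_pos: [0.6335, 0.1551, 0.1786]
ee_rot: [[0.951, -0.308, -0.005], [-0.308, -0.951, -0.002], [-0.004, 0.003, -1.0]]
wrist_force: [-0.7, 0.2, -0.1]
gripper_width: 1.002
gripper_force: 0.0
```

Emit:
{"method": "drive_tool", "body": {"rows": [[100, 0, 0, 0, 0, 0, 0], [60, 0, 0, 0, 0, 0, 0], [30, 0, 0, 0, 0, 0, 0], [20, 0, 0, 0, 0, 0, 0], [5, 0, 0, 0, 0, 0, 0]]}}

```text
time_s: 2.85
tcp_pos: [0.6354, 0.1567, 0.1827]
ee_rot: [[0.952, -0.306, 0.002], [-0.306, -0.952, 0.001], [0.002, -0.001, -1.0]]
wrist_force: [-0.2, -0.6, -0.1]
gripper_width: 0.78
gripper_force: 0.0
```

Emit:
{"method": "drive_tool", "body": {"rows": [[0, 0, 0, 0, 0, 0, 0], [0, 0, 0, 0, 0, 0, 0], [0, 0, 0, 0, 0, 0, 0], [0, 0, 0, 0, 0, 0, 0], [0, 0, 0, 0, 0, 0, 0]]}}

```text
time_s: 3.27
tcp_pos: [0.635, 0.1565, 0.1815]
ee_rot: [[0.952, -0.306, -0.0], [-0.306, -0.952, -0.0], [-0.0, 0.0, -1.0]]
wrist_force: [0.9, 0.2, -0.9]
gripper_width: 0.402
gripper_force: 0.0
```

Emit:
{"method": "drive_tool", "body": {"rows": [[0, 0, 0, 0, 0, 0, 0], [0, 0, 0, 0, 0, 0, 0], [0, 0, 0, 0, 0, 0, 0], [0, 0, 0, 0, 0, 0, 0], [0, 0, 0, 0, 0, 0, 0]]}}

```text
time_s: 3.68
tcp_pos: [0.635, 0.1564, 0.1813]
ee_rot: [[0.952, -0.306, -0.0], [-0.306, -0.952, -0.0], [-0.0, 0.0, -1.0]]
wrist_force: [0.3, -0.7, 0.0]
gripper_width: 0.157
gripper_force: 30.0
```

Emit:
{"method": "drive_tool", "body": {"rows": [[0, 0, 0, 0, 0, 0, 0], [0, 0, 0, 0, 0, 0, 0], [0, 0, 0, 0, 0, 0, 0], [0, 0, 0, 0, 0, 0, 0]]}}

```text
time_s: 4.02
tcp_pos: [0.635, 0.1564, 0.1814]
ee_rot: [[0.952, -0.306, -0.0], [-0.306, -0.952, -0.0], [-0.0, 0.0, -1.0]]
wrist_force: [0.6, -0.9, -2.0]
gripper_width: 0.162
gripper_force: 30.0
```

Emit:
{"method": "drive_tool", "body": {"rows": [[0, 0, 0, 3, 0, 0, 0], [0, 0, 0, 6, 0, 0, 0], [0, 0, 0, 9, 0, 0, 0], [0, 0, 0, 11, 0, 0, 0], [0, 0, 0, 11, 0, 0, 0]]}}

```text
time_s: 4.43
tcp_pos: [0.635, 0.1566, 0.2227]
ee_rot: [[0.952, -0.306, 0.0], [-0.306, -0.952, -0.0], [0.0, -0.0, -1.0]]
wrist_force: [-0.9, -0.7, -4.3]
gripper_width: 0.158
gripper_force: 30.0
```

Emit:
{"method": "drive_tool", "body": {"rows": [[0, 0, 0, 12, 0, 0, 0], [0, 0, 0, 12, 0, 0, 0], [0, 0, 0, 12, 0, 0, 0], [0, 0, 0, 12, 0, 0, 0], [0, 0, 0, 12, 0, 0, 0]]}}

```text
time_s: 4.85
tcp_pos: [0.635, 0.1566, 0.2836]
ee_rot: [[0.952, -0.306, 0.001], [-0.306, -0.952, 0.001], [0.001, -0.001, -1.0]]
wrist_force: [0.3, 0.4, -4.7]
gripper_width: 0.154
gripper_force: 30.0
```

Emit:
{"method": "drive_tool", "body": {"rows": [[0, 0, 0, 12, 0, 0, 0], [0, 0, 0, 12, 0, 0, 0], [0, 0, 0, 9, 0, 0, 0], [0, 0, 0, 5, 0, 0, 0], [0, 0, 0, 2, 0, 0, 0]]}}

```text
time_s: 5.27
tcp_pos: [0.6352, 0.1567, 0.3233]
ee_rot: [[0.952, -0.306, 0.002], [-0.306, -0.952, 0.001], [0.002, -0.002, -1.0]]
wrist_force: [-0.1, -0.2, -5.4]
gripper_width: 0.157
gripper_force: 30.0
```

Emit:
{"method": "drive_tool", "body": {"rows": [[0, 0, 0, 0, 0, 0, 0], [0, 0, 0, 0, 0, 0, 0], [0, 0, 0, 0, 0, 0, 0]]}}

```text
time_s: 5.52
tcp_pos: [0.6346, 0.1564, 0.3205]
ee_rot: [[0.952, -0.306, -0.002], [-0.306, -0.952, -0.001], [-0.002, 0.001, -1.0]]
wrist_force: [0.5, -1.1, -4.7]
gripper_width: 0.157
gripper_force: 30.0
```

```bash
python3 - <<'E'
from h import *
s=sense();print(s["tcp_pos"],s["wrist_force"],s["moment"],s["gripper_width"])
t=np.array(s["tcp_pos"])
for n in("scene","side","wrist"):
    c=capture(n);W=cloud(c);X=W.reshape(-1,3);X=X[~np.isnan(X[:,0])]
    a=np.radians(-17.8);co,si=np.cos(a),np.sin(a);q=X-t
    X=np.c_[q[:,0]*co+q[:,1]*si,-q[:,0]*si+q[:,1]*co,q[:,2]]*1000
    X=X[(X[:,0]>-120)&(X[:,0]<70)&(abs(X[:,1])<70)]
    for z0,z1 in((-186,-170),(-155,-140),(-120,-80),(-70,-55),(-52,-36)):
        b=X[(X[:,2]>z0)&(X[:,2]<z1)]
        if len(b)>3:print(n,z0,len(b),np.percentile(b,[1,50,99],0).round(1).tolist())
    T=X[(X[:,2]>-152)&(X[:,2]<-138)&(X[:,0]<5)]
    if len(T)>50:
        k=np.polyfit(T[:,0],T[:,2],1);print("rim slope deg",np.degrees(np.arctan(k[0])).round(2))
        r=cv2.minAreaRect(T[:,:2].astype(np.float32));print(r)
E
```

```text
[0.63460464 0.1564475  0.32053355] [ 0.45506128 -1.09410942 -4.65537432] [-0.15683969 -0.02541543 -0.02468603] 0.15744550130777665
scene -186 474 [[-78.3, -47.6, -182.7], [-39.7, 15.0, -176.5], [14.6, 46.8, -170.2]]
scene -155 385 [[-78.3, -50.0, -154.9], [10.2, -0.4, -147.7], [54.3, 49.3, -140.1]]
scene -120 99 [[14.4, -12.9, -119.7], [17.5, 0.1, -106.2], [21.4, 12.3, -94.4]]
scene -70 61 [[37.9, -12.4, -70.0], [40.6, -0.3, -62.3], [44.0, 12.2, -55.4]]
scene -52 223 [[-10.2, -13.0, -51.7], [27.5, -0.2, -39.3], [44.9, 12.4, -36.3]]
rim slope deg 1.31
((-37.45383071899414, -0.3161201477050781), (85.01153564453125, 99.81273651123047), 0.12755432724952698)
side -186 546 [[-77.3, -46.9, -181.1], [-22.3, -1.8, -176.3], [13.7, 51.7, -170.2]]
side -155 426 [[-76.9, -48.8, -154.9], [-24.1, 5.9, -147.4], [47.2, 51.6, -140.9]]
side -120 112 [[11.8, -12.1, -119.5], [15.2, 2.0, -100.1], [19.0, 14.6, -80.5]]
side -70 26 [[11.7, 7.2, -69.6], [19.1, 12.1, -62.7], [43.3, 14.8, -56.0]]
side -52 116 [[-15.0, -11.8, -49.6], [7.6, 11.2, -38.8], [45.0, 15.1, -36.1]]
rim slope deg -0.18
((-37.09768295288086, 1.9108963012695312), (101.88545989990234, 82.1003646850586), 88.8839340209961)
wrist -186 3291 [[-72.9, -46.2, -179.3], [-24.8, 24.3, -176.9], [14.1, 48.0, -170.4]]
wrist -155 1405 [[-53.1, -48.9, -154.8], [-0.4, 5.1, -145.9], [54.1, 50.8, -143.7]]
wrist -70 191 [[41.9, -11.8, -68.6], [42.2, 0.8, -62.6], [42.5, 13.6, -56.8]]
wrist -52 3889 [[3.9, -11.8, -43.8], [27.6, 0.8, -37.6], [44.4, 13.8, -36.3]]
rim slope deg 0.15
((-25.364559173583984, 0.8769721984863281), (60.459632873535156, 100.30472564697266), 0.010459540411829948)
```

Grip holds. The pan is level, its weight is about 4.7 N, and the seat is at TCP +29 mm in x and -56 mm in z. Next I'll carry it to a standoff in front of the grey scale.

Emit:
{"method": "drive_tool", "body": {"rows": [[0, -8, -8, 1, 0, 0, 0.02], [0, -14, -14, 2, 0, 0, 0.04], [0, -20, -19, 1, 0, 0, 0.05], [0, -20, -19, 0, 0, 0, 0.05], [0, -20, -19, 0, 0, 0, 0.05]]}}

```text
time_s: 6.08
tcp_pos: [0.552, 0.0768, 0.3252]
ee_rot: [[0.995, -0.098, -0.0], [-0.098, -0.995, -0.0], [-0.0, 0.0, -1.0]]
wrist_force: [-0.7, -0.5, -4.8]
gripper_width: 0.159
gripper_force: 30.0
```

Emit:
{"method": "drive_tool", "body": {"rows": [[0, -20, -19, 0, 0, 0, 0.05], [0, -20, -19, 0, 0, 0, 0.05], [0, -20, -19, 0, 0, 0, 0.05], [0, -20, -19, 0, 0, 0, 0.05], [0, -13, -19, 0, 0, 0, 0.05]]}}

```text
time_s: 6.5
tcp_pos: [0.4578, -0.0185, 0.3258]
ee_rot: [[0.988, 0.151, -0.0], [0.151, -0.988, 0.0], [-0.0, -0.0, -1.0]]
wrist_force: [1.0, 0.2, -4.1]
gripper_width: 0.157
gripper_force: 30.0
```

Emit:
{"method": "drive_tool", "body": {"rows": [[0, -6, -19, 0, 0, 0, 0.05], [0, 0, -19, 0, 0, 0, 0.05], [0, 0, -19, 0, 0, 0, 0.04], [0, 0, -19, 0, 0, 0, 0.01], [0, 0, -19, 0, 0, 0, 0]]}}

```text
time_s: 6.92
tcp_pos: [0.4536, -0.1134, 0.3259]
ee_rot: [[0.955, 0.295, 0.001], [0.295, -0.955, 0.0], [0.001, 0.0, -1.0]]
wrist_force: [1.2, -0.6, -4.3]
gripper_width: 0.158
gripper_force: 30.0
```

Emit:
{"method": "drive_tool", "body": {"rows": [[0, 0, -19, 0, 0, 0, 0], [0, 0, -19, 0, 0, 0, 0], [0, 0, -19, 0, 0, 0, 0], [0, 0, -19, 0, 0, 0, 0], [0, 0, -13, 0, 0, 0, 0]]}}

```text
time_s: 7.33
tcp_pos: [0.4537, -0.2029, 0.3256]
ee_rot: [[0.956, 0.294, 0.0], [0.294, -0.956, -0.0], [0.0, 0.0, -1.0]]
wrist_force: [-0.2, -0.6, -4.0]
gripper_width: 0.156
gripper_force: 30.0
```

Emit:
{"method": "drive_tool", "body": {"rows": [[0, 0, -8, 0, 0, 0, 0], [0, 0, -4, 0, 0, 0, 0], [0, 0, 0, 0, 0, 0, 0], [0, 0, 0, 0, 0, 0, 0], [0, 0, 0, 0, 0, 0, 0]]}}

```text
time_s: 7.75
tcp_pos: [0.454, -0.2129, 0.3256]
ee_rot: [[0.955, 0.295, 0.0], [0.295, -0.955, 0.0], [0.0, -0.0, -1.0]]
wrist_force: [0.0, -0.0, -4.8]
gripper_width: 0.161
gripper_force: 30.0
```

```bash
cat > m.py <<'E'
from h import *
def fr(W,o,yaw):
    X=W.reshape(-1,3);X=X[~np.isnan(X[:,0])]
    a=np.radians(yaw);co,si=np.cos(a),np.sin(a);q=X-o
    return np.c_[q[:,0]*co+q[:,1]*si,-q[:,0]*si+q[:,1]*co,q[:,2]]*1000
def look():
    s=sense();t=np.array(s["tcp_pos"]);e=np.array(s["ee_rot"]);print("tcp",(t*1000).round(1),s["wrist_force"].round(1) if hasattr(s["wrist_force"],"round") else s["wrist_force"],"yaw",np.degrees(np.arctan2(e[1,0],e[0,0])).round(2))
    o=[]
    for n in("scene","side","wrist"):
        c=capture(n);W=cloud(c);o.append(c["frame"])
        X=fr(W,np.array([.5574,-.1815,.235]),17.2)
        T=fr(W,t,17.2)
        T=T[(T[:,0]>-120)&(T[:,0]<60)&(abs(T[:,1])<60)]
        def p(l,b): 
            if len(b)>3: print(n,l,len(b),np.percentile(b,[2,50,98],0).round(1).tolist())
        B=X[(abs(X[:,1])<20)&(abs(X[:,0])<9)&(X[:,2]>-9)&(X[:,2]<9)];p("bar",B)
        A=X[(abs(X[:,1])<45)&(X[:,0]>2)&(X[:,0]<20)&(X[:,2]>-20)&(X[:,2]<14)];p("arms",A)
        b=T[(T[:,2]>-155)&(T[:,2]<-140)&(T[:,0]<15)];p("rim",b)
        if len(b)>50:print(cv2.minAreaRect(b[:,:2].astype(np.float32)))
        p("hook",T[(T[:,2]>-70)&(T[:,2]<-36)])
    return o
E
python3 - <<'E'
from m import *
o=look();save("st",np.hstack([cv2.resize(o[2],(400,300)),cv2.resize(o[1][130:330,180:447],(400,300))]))
E
```

```text
tcp [ 454.  -212.9  325.6] [ 0.  -0.  -4.8] yaw 17.19
scene bar 80 [[-5.3, -19.0, -4.0], [1.6, -0.1, 2.3], [6.1, 18.4, 6.9]]
scene arms 79 [[2.1, -30.7, -2.9], [5.3, -2.2, 4.0], [17.3, 28.2, 7.7]]
scene rim 237 [[-77.6, -50.1, -154.7], [-26.0, -17.9, -148.5], [14.8, 49.2, -143.8]]
((-32.14322280883789, 0.28533172607421875), (101.21170806884766, 93.9296875), 89.89234161376953)
scene hook 279 [[-9.9, -13.4, -67.0], [36.2, -2.6, -40.7], [45.1, 12.3, -36.4]]
side bar 33 [[-3.5, -18.2, 0.7], [0.2, 0.5, 5.2], [5.3, 19.2, 8.6]]
side arms 70 [[2.2, -31.0, -5.5], [10.1, -0.2, 4.5], [19.5, 31.9, 9.0]]
side rim 259 [[-73.9, -50.7, -154.6], [-30.1, 7.8, -147.6], [14.4, 54.1, -142.1]]
((-29.70834732055664, 2.2104263305664062), (108.2467269897461, 89.21292114257812), 89.95818328857422)
side hook 159 [[-10.5, -10.6, -66.2], [22.6, 11.0, -40.0], [43.4, 16.3, -36.2]]
wrist bar 1375 [[-4.7, -19.3, 1.6], [-0.4, 0.0, 4.5], [4.6, 19.3, 6.3]]
wrist arms 1377 [[2.1, -29.9, -2.9], [7.4, -0.5, 5.7], [19.5, 29.2, 7.7]]
wrist rim 1351 [[-52.0, -49.4, -154.5], [-2.2, 22.3, -146.2], [14.6, 50.1, -144.5]]
((-20.784372329711914, 0.35062408447265625), (100.37925720214844, 71.07393646240234), 89.86689758300781)
wrist hook 4078 [[5.3, -12.3, -63.8], [28.8, -0.1, -37.8], [44.5, 12.7, -36.6]]
```

View pics/st.png

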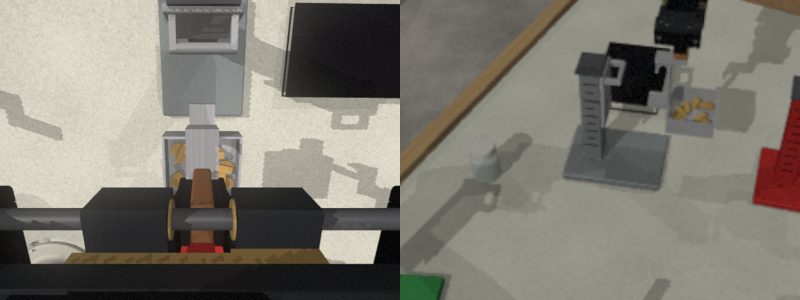

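The wrist picture shows the scale's bar frame at (200,45) straight ahead of the hook, square and centred. The measured bar agrees with the estimate within 0.5 mm. The seat still has about 79 mm to go along the scale's x, so I'll advance 78.

Emit:
{"method": "drive_tool", "body": {"rows": [[0, 4.5, 1.4, 0, 0, 0, 0], [0, 8, 2.5, 0, 0, 0, 0], [0, 10, 3, 0, 0, 0, 0], [0, 10, 3, 0, 0, 0, 0], [0, 10, 3, 0, 0, 0, 0]]}}

```text
time_s: 8.32
tcp_pos: [0.498, -0.2001, 0.3254]
ee_rot: [[0.955, 0.295, 0.0], [0.295, -0.955, 0.0], [0.0, 0.0, -1.0]]
wrist_force: [-0.7, -0.6, -4.2]
gripper_width: 0.158
gripper_force: 30.0
```

Emit:
{"method": "drive_tool", "body": {"rows": [[0, 10, 3, 0, 0, 0, 0], [0, 9, 2.8, 0, 0, 0, 0], [0, 6, 1.8, 0, 0, 0, 0], [0, 3, 1, 0, 0, 0, 0], [0, 1, 0.3, 0, 0, 0, 0]]}}

```text
time_s: 8.73
tcp_pos: [0.526, -0.1914, 0.3252]
ee_rot: [[0.955, 0.295, -0.001], [0.295, -0.955, 0.0], [-0.001, -0.0, -1.0]]
wrist_force: [-0.2, -0.4, -4.9]
gripper_width: 0.157
gripper_force: 30.0
```

Emit:
{"method": "drive_tool", "body": {"rows": [[0, 1, 0.4, 0, 0, 0, 0], [0, 1, 0.3, 0, 0, 0, 0], [0, 0.5, 0.1, 0, 0, 0, 0], [0, 0, 0, 0, 0, 0, 0], [0, 0, 0, 0, 0, 0, 0]]}}

```text
time_s: 9.15
tcp_pos: [0.5277, -0.191, 0.3257]
ee_rot: [[0.956, 0.295, 0.0], [0.295, -0.956, -0.0], [0.0, 0.0, -1.0]]
wrist_force: [0.2, 0.2, -4.3]
gripper_width: 0.157
gripper_force: 30.0
```

```bash
python3 - <<'E'
from m import *
o=look();save("ap",np.hstack([cv2.resize(o[2],(400,300)),cv2.resize(o[1][140:260,240:400],(400,300))]))
E
```

```text
tcp [ 527.7 -191.   325.7] [ 0.2  0.2 -4.3] yaw 17.13
scene bar 80 [[-5.0, -18.6, -3.8], [1.1, 0.2, 2.4], [4.7, 18.9, 6.5]]
scene arms 72 [[2.2, -30.8, -2.6], [5.3, -6.7, 3.2], [18.1, 28.2, 8.3]]
scene rim 191 [[-78.0, -50.2, -154.6], [-62.1, -30.9, -148.9], [14.3, 49.3, -144.4]]
((-32.310306549072266, -0.23983001708984375), (94.16155242919922, 100.8865737915039), 0.2606176435947418)
scene hook 298 [[-7.3, -13.3, -68.4], [34.8, -2.2, -40.7], [44.4, 12.5, -36.5]]
side bar 34 [[-3.5, -17.7, -0.1], [0.1, -0.1, 5.1], [5.4, 17.8, 8.2]]
side arms 51 [[2.5, -28.0, -4.1], [7.4, 24.9, 4.2], [18.0, 33.8, 9.5]]
side rim 268 [[-74.5, -50.3, -154.9], [-31.1, 8.1, -147.6], [14.5, 53.1, -141.7]]
((-29.828689575195312, -1.8699150085449219), (110.72733306884766, 89.62997436523438), 89.60160064697266)
side hook 163 [[-11.7, -10.1, -65.7], [23.4, 11.2, -40.1], [44.0, 15.6, -36.1]]
wrist bar 190 [[-4.0, -19.8, 0.6], [1.3, 16.4, 4.6], [5.0, 19.8, 6.4]]
wrist arms 863 [[2.3, -30.0, -2.6], [9.4, -16.3, 6.1], [19.7, 29.2, 7.7]]
wrist rim 1190 [[-52.2, -49.3, -154.4], [-7.4, 22.2, -146.2], [14.6, 50.1, -144.5]]
((-20.496212005615234, 0.5267448425292969), (100.347412109375, 71.51424407958984), 89.39153289794922)
wrist hook 4088 [[5.3, -12.3, -63.6], [28.8, 0.2, -38.0], [44.6, 12.8, -36.7]]
```

View pics/ap.png

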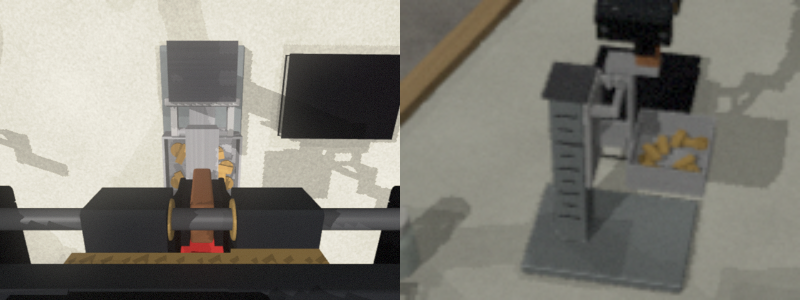

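The wrist view (200,135) shows the hook over the bar between the arms. The side view (590,110) shows the lip behind the bar and above it. I'll nudge 1 mm forward and lower.

Emit:
{"method": "drive_tool", "body": {"rows": [[0, 1, 0.4, -1, 0, 0, 0], [0, 0, 0, -3, 0, 0, 0], [0, 0, 0, -3, 0, 0, 0], [0, 0, 0, -3, 0, 0, 0], [0, 0, 0, -3, 0, 0, 0]]}}

```text
time_s: 9.72
tcp_pos: [0.5289, -0.1904, 0.312]
ee_rot: [[0.956, 0.295, -0.001], [0.295, -0.956, 0.0], [-0.001, -0.0, -1.0]]
wrist_force: [-0.8, 1.0, -4.2]
gripper_width: 0.165
gripper_force: 30.0
```

Emit:
{"method": "drive_tool", "body": {"rows": [[0, 0, 0, -3, 0, 0, 0], [0, 0, 0, -3, 0, 0, 0], [0, 0, 0, -3, 0, 0, 0], [0, 0, 0, -3, 0, 0, 0], [0, 0, 0, -2, 0, 0, 0]]}}

```text
time_s: 10.13
tcp_pos: [0.5289, -0.1904, 0.2981]
ee_rot: [[0.956, 0.295, -0.0], [0.295, -0.956, 0.0], [-0.0, -0.0, -1.0]]
wrist_force: [0.3, -0.3, -5.2]
gripper_width: 0.159
gripper_force: 30.0
```

Emit:
{"method": "drive_tool", "body": {"rows": [[0, 0, 0, -2, 0, 0, 0], [0, 0, 0, -1, 0, 0, 0], [0, 0, 0, 0, 0, 0, 0], [0, 0, 0, 0, 0, 0, 0]]}}

```text
time_s: 10.47
tcp_pos: [0.529, -0.1905, 0.2956]
ee_rot: [[0.956, 0.295, 0.0], [0.295, -0.956, -0.0], [0.0, 0.0, -1.0]]
wrist_force: [-0.4, -0.0, -3.3]
gripper_width: 0.158
gripper_force: 30.0
```

Emit:
{"method": "drive_tool", "body": {"rows": [[0, 0, 0, -1.5, 0, 0, 0], [0, 0, 0, -1.5, 0, 0, 0], [0, 0, 0, -1.5, 0, 0, 0], [0, 0, 0, -1.5, 0, 0, 0], [0, 0, 0, -1.5, 0, 0, 0]]}}

```text
time_s: 10.88
tcp_pos: [0.5292, -0.1905, 0.2881]
ee_rot: [[0.956, 0.295, 0.001], [0.295, -0.956, -0.0], [0.001, 0.0, -1.0]]
wrist_force: [0.4, 0.0, -4.3]
gripper_width: 0.157
gripper_force: 30.0
```

Emit:
{"method": "drive_tool", "body": {"rows": [[0, 0, 0, -1.5, 0, 0, 0], [0, 0, 0, -1.5, 0, 0, 0], [0, 0, 0, -1.5, 0, 0, 0], [0, 0, 0, -1.5, 0, 0, 0], [0, 0, 0, -1.5, 0, 0, 0]]}}

```text
time_s: 11.3
tcp_pos: [0.5291, -0.1905, 0.2806]
ee_rot: [[0.956, 0.295, 0.0], [0.295, -0.956, -0.0], [0.0, 0.0, -1.0]]
wrist_force: [-0.1, -0.0, -3.8]
gripper_width: 0.16
gripper_force: 30.0
```

Emit:
{"method": "drive_tool", "body": {"rows": [[0, 0, 0, -1, 0, 0, 0], [0, 0, 0, -0.5, 0, 0, 0], [0, 0, 0, 0, 0, 0, 0], [0, 0, 0, 0, 0, 0, 0], [0, 0, 0, 0, 0, 0, 0]]}}

```text
time_s: 11.72
tcp_pos: [0.5291, -0.1905, 0.2792]
ee_rot: [[0.956, 0.295, 0.0], [0.295, -0.956, -0.0], [0.0, 0.0, -1.0]]
wrist_force: [0.5, 0.1, -2.6]
gripper_width: 0.156
gripper_force: 30.0
```

```bash
cat >> m.py <<'E'
def bar():
    s=sense();t=np.array(s["tcp_pos"]);print("tcp",(t*1000).round(1),"F",np.round(s["wrist_force"],1),"M",np.round(s["moment"],2))
    for n in("scene","side","wrist"):
        X=fr(cloud(capture(n)),np.array([.5574,-.1815,0]),17.2)
        # side arms/bar beyond the hook width, plus plate top
        A=X[(abs(X[:,1])>16)&(abs(X[:,1])<34)&(X[:,0]>-8)&(X[:,0]<12)&(X[:,2]>130)&(X[:,2]<250)]
        if len(A)>3: print(n,len(A),"top z pct",np.percentile(A[:,2],[50,90,98]).round(1),"front x",np.percentile(A[:,0],2).round(1))
        B=X[(abs(X[:,1])>15)&(abs(X[:,1])<22)&(abs(X[:,0])<6)&(X[:,2]>130)&(X[:,2]<250)]
        if len(B)>3: print("  bar",len(B),np.percentile(B,[2,50,98],0).round(1).tolist())
E
python3 -c "
from m import *
bar()"
```

```text
tcp [ 529.1 -190.5  279.2] F [ 0.5  0.1 -2.6] M [-0.06 -0.28 -0.02]
scene 41 top z pct [225.9 228.4 229.9] front x -3.3
  bar 15 [[-3.6, -21.3, 223.8], [0.2, 16.0, 225.5], [3.7, 21.7, 227.1]]
side 41 top z pct [226.3 230.4 237.9] front x -5.5
  bar 14 [[-5.7, -8.7, 132.5], [-0.1, 17.5, 226.3], [3.4, 21.4, 244.0]]
wrist 1302 top z pct [227.1 228.5 229. ] front x -3.8
  bar 482 [[-3.8, -21.8, 222.7], [1.4, 15.0, 226.1], [5.0, 21.8, 228.0]]
```

The hook is seated and the carriage has sunk about 12.5 mm (bar top from 240 to 227.5). I'll keep lowering slowly.

Emit:
{"method": "drive_tool", "body": {"rows": [[0, 0, 0, -1, 0, 0, 0], [0, 0, 0, -2, 0, 0, 0], [0, 0, 0, -2, 0, 0, 0], [0, 0, 0, -2, 0, 0, 0], [0, 0, 0, -2, 0, 0, 0]]}}

```text
time_s: 12.28
tcp_pos: [0.5291, -0.1905, 0.2699]
ee_rot: [[0.956, 0.295, 0.0], [0.295, -0.956, -0.0], [0.0, 0.0, -1.0]]
wrist_force: [0.1, 0.3, -2.7]
gripper_width: 0.16
gripper_force: 30.0
```

Emit:
{"method": "drive_tool", "body": {"rows": [[0, 0, 0, -2, 0, 0, 0], [0, 0, 0, -2, 0, 0, 0], [0, 0, 0, -2, 0, 0, 0], [0, 0, 0, -2, 0, 0, 0], [0, 0, 0, -2, 0, 0, 0]]}}

```text
time_s: 12.7
tcp_pos: [0.5291, -0.1905, 0.26]
ee_rot: [[0.956, 0.295, 0.0], [0.295, -0.956, -0.0], [0.0, 0.0, -1.0]]
wrist_force: [0.4, 0.0, -1.7]
gripper_width: 0.152
gripper_force: 30.0
```

Emit:
{"method": "drive_tool", "body": {"rows": [[0, 0, 0, -2, 0, 0, 0], [0, 0, 0, -2, 0, 0, 0], [0, 0, 0, -2, 0, 0, 0], [0, 0, 0, -2, 0, 0, 0], [0, 0, 0, -2, 0, 0, 0]]}}

```text
time_s: 13.12
tcp_pos: [0.5291, -0.1905, 0.2501]
ee_rot: [[0.956, 0.295, 0.0], [0.295, -0.956, -0.0], [0.0, 0.0, -1.0]]
wrist_force: [1.2, 0.8, -0.8]
gripper_width: 0.158
gripper_force: 30.0
```

Emit:
{"method": "drive_tool", "body": {"rows": [[0, 0, 0, -1, 0, 0, 0], [0, 0, 0, 0, 0, 0, 0], [0, 0, 0, 0, 0, 0, 0], [0, 0, 0, 0, 0, 0, 0]]}}

```text
time_s: 13.45
tcp_pos: [0.5291, -0.1905, 0.2492]
ee_rot: [[0.956, 0.295, 0.0], [0.295, -0.956, -0.0], [0.0, 0.0, -1.0]]
wrist_force: [0.6, 0.3, -0.8]
gripper_width: 0.158
gripper_force: 30.0
```

```bash
cat >> m.py <<'E'
def avg(n=30):
    r=[]
    for _ in range(n): capture("wrist"); s=sense(); r.append(np.r_[s["wrist_force"],s["moment"],s["tcp_pos"]])
    r=np.array(r);print("mean",r.mean(0).round(3),"sd",r.std(0)[:3].round(2),"t",s["time_s"])
E
python3 -c "
from m import *
bar();avg()"
```

```text
tcp [ 529.1 -190.5  249.2] F [ 0.6  0.3 -0.8] M [-0.03 -0.47  0.01]
scene 25 top z pct [195.7 198.3 199.7] front x -4.8
side 34 top z pct [196.8 200.9 207.9] front x -4.4
  bar 9 [[-5.3, 15.3, 194.7], [-2.5, 17.4, 198.5], [2.6, 21.6, 215.8]]
wrist 1296 top z pct [197.3 198.7 199.3] front x -3.8
  bar 472 [[-3.8, -21.8, 192.7], [1.3, -15.0, 196.4], [5.1, 21.8, 198.1]]
mean [ 1.667 -0.133 -1.118 -0.086 -0.682 -0.011  0.529 -0.19   0.249] sd [0.66 0.35 0.42] t 15.1
```

Residual is about 1 N downward, with a small +x force because the hook's roof is centring on the bar. I'll nudge 1 mm forward, lower 8 mm more and re-average.

Emit:
{"method": "drive_tool", "body": {"rows": [[0, 0.5, 0.15, -1, 0, 0, 0], [0, 0.5, 0.15, -1, 0, 0, 0], [0, 0, 0, -1.5, 0, 0, 0], [0, 0, 0, -1.5, 0, 0, 0], [0, 0, 0, -1.5, 0, 0, 0]]}}

```text
time_s: 15.52
tcp_pos: [0.5298, -0.1901, 0.2423]
ee_rot: [[0.956, 0.295, -0.0], [0.295, -0.956, 0.0], [-0.0, -0.0, -1.0]]
wrist_force: [0.9, 0.3, -1.0]
gripper_width: 0.155
gripper_force: 30.0
```

Emit:
{"method": "drive_tool", "body": {"rows": [[0, 0, 0, -1, 0, 0, 0], [0, 0, 0, -0.5, 0, 0, 0], [0, 0, 0, 0, 0, 0, 0], [0, 0, 0, 0, 0, 0, 0], [0, 0, 0, 0, 0, 0, 0]]}}

```text
time_s: 15.93
tcp_pos: [0.53, -0.1901, 0.2411]
ee_rot: [[0.956, 0.295, 0.0], [0.295, -0.956, 0.0], [0.0, -0.0, -1.0]]
wrist_force: [1.6, 0.9, -0.1]
gripper_width: 0.158
gripper_force: 30.0
```

```bash
python3 -c "
from m import *
bar();avg(15)
s=sense();t=np.array(s['tcp_pos']);
for n in('scene','side'):
    c=capture(n);T=fr(cloud(c),t,17.2)
    b=T[(T[:,2]>-160)&(T[:,2]<-135)&(T[:,0]<12)&(T[:,0]>-90)&(abs(T[:,1])<56)]
    A=np.c_[b[:,:2],np.ones(len(b))]; m=b[:,2]>np.percentile(b[:,2],40)
    k=np.linalg.lstsq(A[m],b[m,2],rcond=None)[0];print(n,'tilt deg',np.degrees(k[:2]).round(2),k[2].round(1))
save('low',np.hstack([cv2.resize(capture('side')['frame'][140:260,240:400],(400,300)),cv2.resize(capture('scene')['frame'][200:320,150:310],(400,300))]))
"
```

```text
tcp [ 530.  -190.1  241.1] F [ 1.6  0.9 -0.1] M [ 0.15 -0.5   0.06]
scene 28 top z pct [188.7 191.3 192.3] front x -4.4
  bar 5 [[-1.3, -21.5, 180.8], [1.6, -20.6, 187.7], [3.9, -18.7, 189.1]]
side 38 top z pct [190.2 193.8 194.6] front x -3.1
  bar 7 [[-3.5, 17.4, 184.7], [-0.4, 18.3, 190.8], [5.0, 21.2, 194.1]]
wrist 1335 top z pct [190.2 191.6 192.2] front x -4.4
  bar 506 [[-4.5, -21.6, 185.3], [1.2, 15.0, 189.2], [5.1, 21.8, 190.9]]
mean [ 1.204  1.269 -0.129  0.287 -0.517  0.02   0.53  -0.19   0.241] sd [0.5  0.77 0.49] t 16.8333
scene tilt deg [-0.21 -1.8 ] -148.5
side tilt deg [-0.99 -0.23] -148.0
```

View pics/low.png

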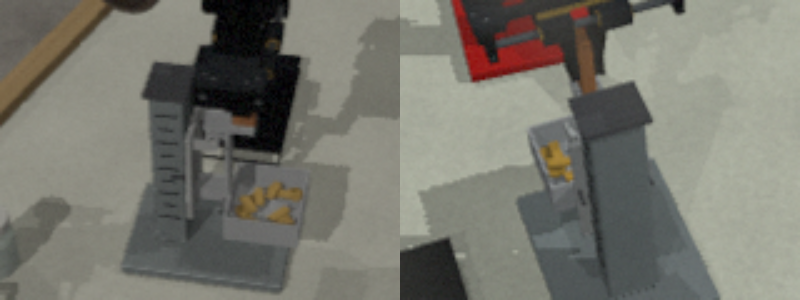

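The side view shows the pan hanging on the bar (215,120), level and with the heel at the plate (215,185). Carriage sink is 50 mm, about 4.4 N, and little residual is left. I'll lower 2 mm more and check.

Emit:
{"method": "drive_tool", "body": {"rows": [[0, 0, 0, -1, 0, 0, 0], [0, 0, 0, -1, 0, 0, 0], [0, 0, 0, 0, 0, 0, 0], [0, 0, 0, 0, 0, 0, 0], [0, 0, 0, 0, 0, 0, 0]]}}

```text
time_s: 17.45
tcp_pos: [0.53, -0.1902, 0.239]
ee_rot: [[0.956, 0.295, 0.0], [0.295, -0.956, -0.0], [-0.0, 0.0, -1.0]]
wrist_force: [2.2, 1.7, -0.5]
gripper_width: 0.158
gripper_force: 30.0
```

```bash
python3 -c "
from m import *
bar();avg(30)
"
```

```text
tcp [ 530.  -190.2  239. ] F [ 2.2  1.7 -0.5] M [ 0.42 -0.63 -0.01]
scene 27 top z pct [186.  189.4 191.1] front x -5.9
  bar 6 [[-4.7, -21.7, 179.5], [2.1, -20.9, 183.6], [5.2, -18.7, 189.5]]
side 30 top z pct [187.4 191.6 193.9] front x -3.3
  bar 6 [[-2.9, 15.2, 184.3], [-1.3, 16.9, 188.5], [3.2, 20.4, 196.5]]
wrist 1337 top z pct [188.2 189.5 190.1] front x -4.4
  bar 504 [[-4.5, -21.7, 183.2], [1.3, 15.0, 187.2], [5.1, 21.8, 189.0]]
mean [ 1.544  1.615 -0.12   0.429 -0.683  0.035  0.53  -0.19   0.239] sd [0.44 0.41 0.42] t 19.1
```

Emit:
{"method": "drive_tool", "body": {"rows": [[0, 0.5, 0.2, 0, 0, 0, 0], [0, 0.5, 0.2, 0, 0, 0, 0], [0, 0, 0, 0, 0, 0, 0], [0, 0, 0, 0, 0, 0, 0], [0, 0, 0, 0, 0, 0, 0]]}}

```text
time_s: 19.52
tcp_pos: [0.5305, -0.19, 0.2389]
ee_rot: [[0.956, 0.295, -0.001], [0.295, -0.956, -0.0], [-0.001, -0.0, -1.0]]
wrist_force: [0.3, -0.2, -0.7]
gripper_width: 0.16
gripper_force: 30.0
```

```bash
python3 -c "
from m import *
avg(15)
"
```

```text
mean [-1.261 -1.253 -0.191 -0.501  0.367 -0.002  0.53  -0.19   0.239] sd [0.71 0.61 0.34] t 20.2667
```

The force reversed, so the heel now presses the plate. I'll back off about half the nudge and release.

Emit:
{"method": "drive_tool", "body": {"rows": [[0, -0.4, -0.1, 0, 0, 0, 0], [0, 0, 0, 0, 0, 0, 0], [0, 0, 0, 0, 0, 0, 0], [4, 0, 0, 0, 0, 0, 0], [8, 0, 0, 0, 0, 0, 0]]}}

```text
time_s: 20.68
tcp_pos: [0.5305, -0.1899, 0.239]
ee_rot: [[0.956, 0.295, -0.0], [0.295, -0.956, -0.0], [-0.0, 0.0, -1.0]]
wrist_force: [-2.8, -2.2, -0.2]
gripper_width: 0.162
gripper_force: 30.0
```

Emit:
{"method": "drive_tool", "body": {"rows": [[12, 0, 0, 0, 0, 0, 0], [16, 0, 0, 0, 0, 0, 0], [18, 0, 0, 0, 0, 0, 0], [20, 0, 0, 0, 0, 0, 0], [22, 0, 0, 0, 0, 0, 0]]}}

```text
time_s: 21.1
tcp_pos: [0.5314, -0.1895, 0.2393]
ee_rot: [[0.955, 0.295, 0.002], [0.295, -0.955, 0.0], [0.002, 0.0, -1.0]]
wrist_force: [-0.1, 0.5, -0.7]
gripper_width: 0.206
gripper_force: 0.0
```

Emit:
{"method": "drive_tool", "body": {"rows": [[30, 0, 0, 0, 0, 0, 0], [40, 0, 0, 0, 0, 0, 0], [50, 0, 0, 0, 0, 0, 0], [50, 0, 0, 0, 0, 0, 0], [50, 0, 0, 0, 0, 0, 0]]}}

```text
time_s: 21.52
tcp_pos: [0.5306, -0.1898, 0.239]
ee_rot: [[0.956, 0.295, 0.0], [0.295, -0.956, 0.0], [0.0, -0.0, -1.0]]
wrist_force: [0.5, 0.3, 1.3]
gripper_width: 0.472
gripper_force: 0.0
```

```bash
python3 -c "
from m import *
bar();print(sense()['gripper_width'])
c=capture('wrist');T=fr(cloud(c),np.array(sense()['tcp_pos']),17.2)
b=T[(abs(T[:,1])<40)&(T[:,0]>-20)&(T[:,0]<48)&(T[:,2]>-70)&(T[:,2]<-30)];print(np.percentile(b,[2,50,98],0).round(1))
save('rel',np.hstack([cv2.resize(c['frame'],(400,300)),cv2.resize(capture('side')['frame'][140:260,240:400],(400,300))]))
"
```

```text
tcp [ 530.6 -189.8  239. ] F [0.5 0.3 1.3] M [-0.15  0.04  0.08]
scene 29 top z pct [184.3 187.3 189.4] front x -6.4
  bar 6 [[-5.1, -21.8, 174.3], [0.7, -20.2, 183.1], [5.4, -18.1, 186.7]]
side 36 top z pct [185.9 190.5 193.2] front x -4.1
  bar 10 [[-5.3, 15.2, 183.0], [-1.6, 17.3, 186.7], [3.1, 21.2, 196.7]]
wrist 1307 top z pct [186.4 187.8 188.5] front x -4.1
  bar 496 [[-4.2, -21.8, 180.6], [1.4, -15.0, 185.5], [5.1, 21.6, 187.1]]
0.4912389050580288
[[ -8.7 -28.7 -62.5]
 [ 29.1  -0.  -40.2]
 [ 45.6  28.2 -36.8]]
```

View pics/rel.png

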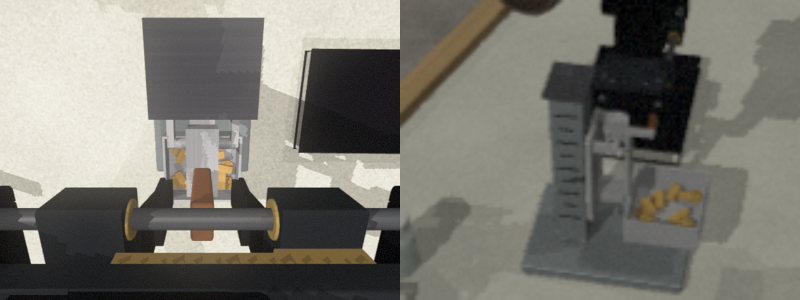

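The pan hangs freely after release, with the carriage moving only about 2 mm. In the wrist view the grip (201,205) sits midway between the open fingers. I'll retreat upwards.

Emit:
{"method": "drive_tool", "body": {"rows": [[60, 0, 0, 0, 0, 0, 0], [70, 0, 0, 2, 0, 0, 0], [70, 0, 0, 6, 0, 0, 0], [70, 0, 0, 12, 0, 0, 0], [70, 0, 0, 15, 0, 0, 0]]}}

```text
time_s: 22.18
tcp_pos: [0.5302, -0.1898, 0.274]
ee_rot: [[0.956, 0.295, -0.002], [0.295, -0.956, 0.0], [-0.002, -0.001, -1.0]]
wrist_force: [0.5, -0.3, -0.3]
gripper_width: 0.685
gripper_force: 0.0
```

Emit:
{"method": "drive_tool", "body": {"rows": [[70, 0, 0, 20, 0, 0, 0], [70, 0, 0, 20, 0, 0, 0], [70, 0, 0, 20, 0, 0, 0], [70, 0, 0, 10, 0, 0, 0], [70, 0, 0, 0, 0, 0, 0]]}}

```text
time_s: 22.6
tcp_pos: [0.5316, -0.1902, 0.3472]
ee_rot: [[0.956, 0.295, 0.006], [0.295, -0.956, -0.001], [0.005, 0.003, -1.0]]
wrist_force: [0.9, 0.1, -0.9]
gripper_width: 0.699
gripper_force: 0.0
```

Emit:
{"method": "drive_tool", "body": {"rows": [[70, 0, 0, 0, 0, 0, 0], [70, 0, 0, 0, 0, 0, 0], [70, 0, 0, 0, 0, 0, 0], [70, 0, 0, 0, 0, 0, 0], [70, 0, 0, 0, 0, 0, 0]]}}

```text
time_s: 23.02
tcp_pos: [0.5304, -0.1898, 0.3431]
ee_rot: [[0.956, 0.295, -0.002], [0.295, -0.956, 0.0], [-0.002, -0.001, -1.0]]
wrist_force: [-0.6, 0.9, -0.6]
gripper_width: 0.699
gripper_force: 0.0
```

```bash
python3 -c "
from m import *
bar()
for n in('scene','side','wrist'):
    T=fr(cloud(capture(n)),np.array([.5574,-.1815,0]),17.2)
    b=T[(T[:,2]>30)&(T[:,2]<110)&(T[:,0]<-20)&(T[:,0]>-130)&(abs(T[:,1])<56)]
    if len(b)>30: print(n,'tray',np.percentile(b,[2,50,98],0).round(1).tolist(),cv2.minAreaRect(b[:,:2].astype(np.float32)))
    h=T[(T[:,2]>175)&(T[:,2]<206)&(T[:,0]>-15)&(T[:,0]<18)&(abs(T[:,1])<14)]
    if len(h)>5: print(n,'hook',np.percentile(h,[2,50,98],0).round(1).tolist())
    g=T[(T[:,2]>235)&(T[:,2]<250)&(T[:,0]>-50)&(T[:,0]<-10)&(abs(T[:,1])<14)]
    if len(g)>3: print(n,'griptop',np.percentile(g,[2,50,98],0).round(1).tolist())
"
```

```text
tcp [ 530.4 -189.8  343.1] F [-0.6  0.9 -0.6] M [-0.06  0.08 -0.01]
scene 27 top z pct [185.2 187.3 188.9] front x -3.8
  bar 6 [[-3.1, -21.7, 179.7], [3.2, -20.0, 182.6], [4.9, -18.4, 185.5]]
side 37 top z pct [186.3 190.2 192.7] front x -4.9
  bar 8 [[-5.3, 15.7, 184.1], [-1.5, 16.8, 185.3], [5.1, 19.8, 199.4]]
wrist 596 top z pct [186.6 188.2 188.8] front x -4.5
  bar 227 [[-4.5, -21.5, 181.3], [0.8, -15.1, 185.6], [4.9, 21.5, 187.3]]
scene tray [[-106.1, -50.2, 56.5], [-86.8, -33.4, 70.3], [-23.2, -4.0, 92.5]] ((-64.08028411865234, -24.77862548828125), (51.287540435791016, 88.04122161865234), 89.65599060058594)
scene griptop [[-39.0, -7.3, 236.7], [-18.5, -3.2, 243.8], [-15.3, 5.7, 249.8]]
side tray [[-102.7, -50.2, 57.3], [-62.2, -6.7, 71.2], [-22.5, 52.3, 93.8]] ((-61.65228271484375, 1.5128288269042969), (107.91946411132812, 82.92892456054688), 89.76821899414062)
side hook [[-13.3, -11.5, 178.9], [1.0, 8.4, 198.6], [16.0, 13.8, 203.6]]
side griptop [[-40.4, 2.9, 235.7], [-29.2, 7.8, 241.7], [-18.1, 11.0, 249.6]]
wrist tray [[-102.7, -48.5, 58.3], [-69.4, -12.8, 66.8], [-26.4, 48.9, 92.4]] ((-62.29572296142578, 0.2693367004394531), (100.18108367919922, 84.36451721191406), 89.92425537109375)
wrist hook [[-14.6, -12.3, 194.0], [1.4, -0.1, 199.5], [15.9, 12.6, 200.9]]
wrist griptop [[-17.7, -6.4, 235.6], [-16.1, -0.1, 242.8], [-15.7, 6.6, 249.2]]
```

The pan is still, square and seated: the lip measures 1–2 mm from nominal, the bar is steady at 187 mm and the arm is clear.

```bash
python3 -c "
from h import *
print(finish_job())"
```

```text
the job is handed in; nothing more can be done
None
```

I hung the farthest pan by its hook on the grey scale's cross-bar and lowered it until the spring carried it. On release the carriage settled only about 2 mm, the arm is clear, and the job is handed in (no verdict was returned).

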